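# Put the band saw's loose parts away in the lidded pan

### The job

The band saw has been stripped for cleaning and its loose parts - star knobs, guide block and clamp bar, however many are lying on the bench - belong in the steel pan. First clear the push block and the brush off the pan's lid into the low tray, then lift the lid off by its knob and lay it right way up on the rubber mat, put every loose part in the pan, and finally put the lid back so that it sits flat and fully home on the pan. Leave the grease jar, the spray bottle and the spanner where they are.

Things in the scene. Friction and masses are not known exactly. Their poses are not given: they have to be found in the camera images.
- pan: open rectangular stainless pan, fixed on the bench, 265 (x) x 162 (y) x 70 high, walls and floor 4 thick, 257 x 154 inside, a bail handle standing 24 out at each short end. Origin: centre of its underside, on the bench; x along its long side, z up. The lid is on it at the start. It stands at the left or right of the bench, the mat at the other side.
- lid: loose steel lid, about 0.4 kg: plate 277 x 174 x 4 over a plug 248 x 145 x 8 that drops into the pan's mouth (4.5 play each side); black oblong knob in the middle, 44 long (x), 18 wide (y, grip these flat sides), spanning 18 to 48 above the origin. Origin: centre of the plug's underside; plate from 8 to 12 above it. x along the long side. Fully home, its origin is 62 above the pan's.
- mat: thin black rubber mat, fixed, 300 (x) x 200 (y) x 3 high, where the lid is to be laid. Origin: centre of its underside, on the bench.
- tray: low open aluminium tray, fixed, 150 (x) x 200 (y) x 20 high, walls and floor 5. Origin: centre of its underside, on the bench, nearest the robot. The push block and the brush belong in it.
- pusher: white plastic push block, 0.2 kg: base 90 (x) x 60 (y) x 14 high, upright grip rib on top 80 long in x, 24 wide in y, from 14 to 60 high. Origin: centre of its underside. Starts on the lid, beyond the knob along the lid's +x, its x roughly along the lid's.
- brush: block brush lying bristles down, 0.15 kg: stiff rigid grey bristle block 90 (x) x 28 (y), 16 high, under a wooden back 100 x 34 x 22, 38 high in all. Origin: centre of the underside. Starts on the lid, on the -x side of the knob, its x roughly along the lid's.
- knob_a: black six-lobed star knob, 60 g: diameter 44 (treat as a round disc), 24 high, lying flat on the bench. Origin: centre of its underside; z is its axis. May be absent.
- knob_b: second star knob, the same as knob_a. May be absent.
- guide: dark steel blade guide, 160 g: block 48 (x) x 32 (y) x 28 high with a slot 12 wide and 14 deep along x in its top; grip it across y. Origin: centre of its underside. May be absent.
- bar: brass clamp bar, 140 g: 60 (x) x 20 (y) x 20 high with two dark dots on top; grip it across y. Origin: centre of its underside. May be absent.
- grease: bystander: jar, diameter 60, 60 high, at the far side of the bench. Origin: centre of its underside.
- spray: bystander: white bottle, diameter 60, 170 high, at the far side of the bench. Origin: centre of its underside.
- spanner: bystander: spanner lying flat at the far side of the bench, its x along its length.

How it is judged:
By the outcome, as a careful person would: the job done as asked, in the order asked, and still so for the second after the job is handed in, with the robot touching nothing.
Of knob_a, knob_b, guide, bar only 2 to 4 are there at a start; the rules pass over those that are not, and their reading is None.
At some moment in a run one of knob_a, knob_b, guide, bar may be knocked a few centimetres aside while the robot is not near it.
Once in a run the grip may slacken for a moment while it holds something.
It also fails if it takes over 210 s, if anything falls off the work surface, if the arm or the gripper's body presses on something with over 40 N, if the wrist force passes 120 N, or if a joint passes its speed limit or range.

### The arm

A 6-joint arm with a two-finger parallel gripper is mounted at the origin on the work surface. World frame = base frame: x ahead of the robot, y to its left, z up, the work surface at z = 0. Lengths are in mm, angles in degrees, forces in N, time in s.
With the tool pointing down it reaches from about 300 to 850 mm from the base axis. Payload 4.2 kg.
Tool frame: the origin (TCP) lies at the centre of the arm's flange, where the gripper is bolted on; the fingertips stand 191 mm ahead of it and the grasp point (between the pads) lies 172 mm ahead of it; z points along the fingers, y is the direction in which the jaws open and shut (so a half turn about z gives the same grasp; the last joint's range is limited). The gripper opens to 91 mm and grips with 3 to 60 N. Pads are 32 mm wide; open, the fingers measure 118 mm over their backs; the gripper's body (76 mm by 178 mm) begins 60 mm behind the grasp point.
Start: joints at [-68.698, 18.312, 89.639, -0, 72.044, -1.146], TCP at [219.563, -531.427, 404.776] pointing down, gripper open.
Joint ranges: [-177.97, 177.97], [-48.28, 115.42], [12.27, 149.76], [-77.06, 257.06], [2.81, 150.46], [-146.56, 146.56]. Speed limits (degrees/s): [147.25, 147.25, 180, 180, 180, 180].

### API

Orientations are given as [roll, pitch, yaw] about the fixed x, y, z axes, in that order (R = Rz(yaw) Ry(pitch) Rx(roll)).
In Python, from workcell import status, vision, ticket gives the robot as it stands.
- The arm moves only by the shell command python3 -m jog 'ROWS' [FORCE]. ROWS is JSON, a list of rows, each a list of 7 numbers: the finger opening in m, from 0 to 0.0912, then the shift along the tool's x, y, z in m, then the turn, a rotation vector about the tool's x, y, z in rad. A call has 1 to 12 rows; each row shifts and turns the commanded pose from where the row before left it, along the tool's axes as they then stand; what a row does not reach is not made up. A row lasts 1/8 s, in which the tool goes at most 62.5 mm and 10.7 degrees, less where a joint would pass 70% of its speed; a pose out of reach is approached as far as the arm can. A call with a gripper value outside its range is refused whole. The fingers move at their own pace and stop on an object; FORCE is the grip in N (left out, the last holds). Time passes only in rows, so rows that do not move let the fingers close. It gives the time, the measured TCP pose, the force and the opening at its end, in the units of the state.
- status.state(): the state, without advancing time (a new reading comes with each control period).
- vision.grab_frame(name): name is "scene" or "top" or "wrist"; returns a dict with "color" (420x560x3 uint8, blue, green, red), "depth" (420x560 float32, mm along the optical axis (not along the pixel's ray), 0 where there is no reading), "fov_y" (degrees; the focal length in pixels is half the picture's height over the tangent of half this angle, whatever the lens; pixels are square), "cx", "cy" (the principal point, pixels), "k1" (the pictures are not rectified: a ray, as slopes to the right and down, at radius r is drawn at 1 + k1 r^2 times it, then the intrinsics apply), "pose" (4x4, takes a point from camera to world coordinates). Camera axes: x right, y down, z forward; pixel columns grow to the right and rows downward; lengths in mm; the calibration is good to about 2 mm. A picture is of the moment at which its call begins.
- ticket.job_done(): hands the job in, once; it reports no verdict.
Trained networks look in the newest picture that a camera, given by its name, has taken for a name from the list of things; names that differ only in an ending like _2 or _b are one class to them, and where a whole thing is asked for, a point or a joint stands for the part that bears it (a point fixed in the world has none). Each returns a list of dicts, best first, with "p" (0 to 1); they miss things now and then, are a little off and sometimes report something else, mostly with a low value. They report only what shows in the picture. A call takes as long as a camera call.
- vision.find_in(camera, label): "location" ([x, y, z] in mm, in world coordinates, good to about 4 mm: the middle of the surface that is visible of it).
- vision.silhouettes(camera, label): "pixels" (420x560 bool, what is visible of it).
The state is a dict: "time_s": time; "qpos": joint angles; "qvel": joint speeds; "effort": joint torques, N m; "ee_pos": TCP position; "ee_rot": TCP orientation; "force": force on the tool from outside, world axes, zero at the start; "torque": the same for the moment, N m; "gripper_width": finger opening in mm.
Only numpy, scipy, OpenCV 4.12 (cv2) and the standard library are available. Lean on these libraries where they do the work, as an engineer would, in place of code of your own. Each camera call takes 0.05 s, during which the arm holds its last target.

## Working session

There is one attempt and no reset: what is moved stays moved. The work goes in short steps, Python scripts to look and compute and a shell command to move; the robot and the scene stay as the last step left them, time stands still between calls to the robot, and variables do not carry over. Pictures are saved under pics/ and viewed, and the job is handed in when it is done.

```bash
ls; mkdir -p pics; python3 - <<'E'
from workcell import status, vision
import cv2
print(status.state())
for n in ("scene","top","wrist"):
    f=vision.grab_frame(n); cv2.imwrite(f"pics/{n}0.png",f["color"]); print(n,f["fov_y"],f["cx"],f["cy"],f["k1"],f["pose"].round(3).tolist())
E
```

```text
pics
{'time_s': 0.0, 'qpos': array([-6.86979273e+01,  1.83524338e+01,  8.97080029e+01,  8.00800031e-04,
        7.20436345e+01, -1.14587053e+00]), 'qvel': array([-0.02702538, -0.00795521, -0.01483185, -0.01848064,  0.01382961,
        0.00304318]), 'effort': array([ 8.92149146e-04, -4.12455654e+01, -2.31969452e+01,  7.25299213e-02,
        4.55789943e-02, -1.59571737e-04]), 'ee_pos': array([ 219.50089978, -531.26962933,  403.90120603]), 'ee_rot': array([-1.79895965e+02, -2.84239435e-03,  2.24476930e+01]), 'force': array([-0.68807608, -0.31210739,  0.00698624]), 'torque': array([ 0.053961  ,  0.01693977, -0.01108343]), 'gripper_width': 90.9690480376837}
scene 54.651554342537025 283.23486215519455 212.60152164881498 -0.0636145651789229 [[0.488, 0.489, -0.723, 1337.079], [0.873, -0.279, 0.4, -387.951], [-0.006, -0.827, -0.563, 637.15], [0.0, 0.0, 0.0, 1.0]]
top 49.59968912316175 280.67079087769474 206.54099069814873 0.031366203759834115 [[-0.005, -0.988, 0.155, 424.738], [-1.0, 0.005, -0.001, 3.219], [0.0, -0.155, -0.988, 1079.793], [0.0, 0.0, 0.0, 1.0]]
wrist 64.18273285691325 279.89271379814284 210.05974542445037 -0.04135291579306318 [[0.383, -0.885, -0.266, 294.608], [-0.924, -0.367, -0.11, -499.477], [-0.0, 0.288, -0.958, 383.736], [0.0, 0.0, 0.0, 1.0]]
```

View pics/top0.png

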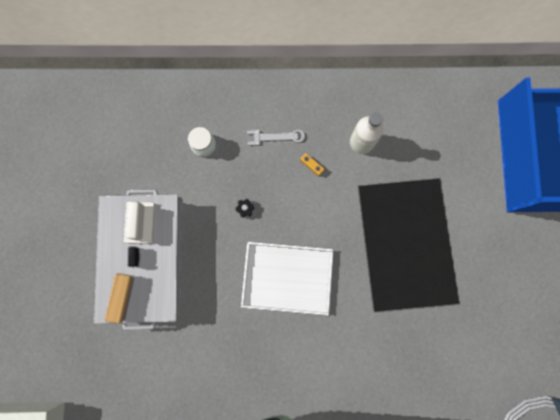

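View pics/scene0.png

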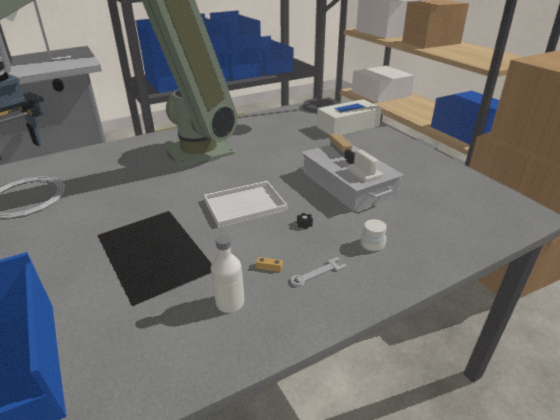

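```bash
cat > h.py <<'E'
import numpy as np, cv2
from workcell import status, vision
from scipy.spatial.transform import Rotation as Rn
def cloud(f):
    d=f["depth"]; h,w=d.shape
    fl=h/2/np.tan(np.radians(f["fov_y"]/2))
    K=np.array([[fl,0,f["cx"]],[0,fl,f["cy"]],[0,0,1.]])
    u,v=np.meshgrid(np.arange(w),np.arange(h))
    p=np.stack([u.ravel(),v.ravel()],1).astype(np.float64)[:,None]
    s=cv2.undistortPoints(p,K,np.array([f["k1"],0,0,0.]))[:,0].reshape(h,w,2)
    c=np.dstack([s[...,0]*d,s[...,1]*d,d])
    P=f["pose"]
    W=c@P[:3,:3].T+P[:3,3]; W[d<=0]=np.nan
    return W
def rect(xy):
    "min area rect: centre, size long/short, yaw of long side (-90..90)"
    (cx,cy),(a,b),t=cv2.minAreaRect(xy.astype(np.float32))
    if a<b: a,b,t=b,a,t+90
    t=(t+90)%180-90
    return np.round([cx,cy,a,b,t],1)
def blob(W,m,zlo,zhi):
    s=m&(W[...,2]>zlo)&(W[...,2]<zhi)
    k=s.astype(np.uint8); n,l,st,_=cv2.connectedComponentsWithStats(k)
    if n<2: return None
    i=1+st[1:,4].argmax(); s=l==i
    return W[s]
def st():
    s=status.state(); print("t",round(s["time_s"],2),"pos",s["ee_pos"].round(1),"rot",s["ee_rot"].round(1),"F",s["force"].round(1),"w",round(s["gripper_width"],1),"q",s["qpos"].round(0)); return s
def togo(x,y,z,yaw):
    "tool-frame shift (m) & turn for tool pointing down with grasp point at x,y,z and ee yaw; prints"
    s=st(); R=Rn.from_euler("xyz",s["ee_rot"],degrees=True)
    T=Rn.from_euler("xyz",[180,0,yaw],degrees=True)
    d=R.inv().apply(np.array([x,y,z+172])-s["ee_pos"])/1000
    print("shift",d.round(4),"dist",np.linalg.norm(d).round(3),"turn",(R.inv()*T).as_rotvec().round(4), "dyaw",((yaw-s["ee_rot"][2]+180)%360-180).round(1))
E
python3 - <<'E'
from h import *
f=vision.grab_frame("top"); W=cloud(f)
for n in "pan lid mat tray pusher brush knob_a guide bar grease spray spanner".split():
    for r in vision.silhouettes("top",n)[:4]:
        if r["p"]<.3: continue
        m=r["pixels"]&np.isfinite(W[...,2]); P=W[m]
        if len(P)<20: continue
        z=np.percentile(P[:,2],[5,50,95]); zt=P[P[:,2]>z[2]-8]
        print(n,round(r["p"],2),len(P),"z",z.round(),"all",rect(P[:,:2]),"top",rect(zt[:,:2]))
E
```

```text
pan 0.78 586 z [ 3. 29. 51.] all [471.6 292.7 312.4 125.2  -0.7] top [4.715e+02 2.920e+02 3.104e+02 1.208e+02 4.000e-01]
mat 0.75 10771 z [-0.  3.  6.] all [ 504.6 -296.6  302.1  201.8    4.9] top [ 504.2 -296.6  300.6  201.8    4.9]
tray 0.95 5551 z [ 2.  6. 20.] all [426.1 -10.  202.1 150.7  84. ] top [425.5 -11.6 199.8 148.9  84.8]
pusher 0.75 1158 z [ 85. 100. 136.] all [ 5.476e+02  3.123e+02  8.890e+01  6.040e+01 -5.000e-01] top [ 5.476e+02  3.124e+02  7.870e+01  2.420e+01 -5.000e-01]
brush 0.61 966 z [ 82. 112. 115.] all [378.4 350.7 117.9  47.6 -10.8] top [385.6 342.8 100.7  35.5 -10.1]
brush 0.38 213 z [19. 24. 28.] all [589.5  88.4  40.1  37.9  -5.8] top [589.1  88.5  38.3  37.  -81.8]
knob_a 0.68 233 z [15. 24. 27.] all [588.2  87.   41.1  38.  -80.8] top [587.6  87.6  40.3  38.3  44.9]
bar 0.68 256 z [ 1. 19. 22.] all [697.  -72.   64.3  25.6  45.2] top [694.4 -72.3  59.6  21.1  47.8]
grease 0.84 605 z [16. 59. 63.] all [745.  197.   72.3  55.4  80.8] top [746.  190.6  52.   49.7  44.7]
spray 0.86 965 z [ 10. 111. 170.] all [ 777.8 -210.5  120.1   65.7  -35.2] top [ 751.6 -195.5   25.7   25.7   89.6]
spanner 0.59 488 z [ 2.  7. 10.] all [767.6  14.7 137.1  37.8 -87.1] top [767.6  14.7 137.1  37.8 -87.1]
```

```bash
python3 - <<'E'
from h import *
f=vision.grab_frame("top"); W=cloud(f)
reg=(W[...,1]>150)&(W[...,1]<450)&(W[...,0]>250)&(W[...,0]<650)
P=blob(W,reg,66,82); print("lid",rect(P[:,:2]),np.median(P[:,2]))
P=blob(W,reg&(abs(W[...,0]-471)<32)&(abs(W[...,1]-300)<40),98,120);print("lknob",rect(P[:,:2]),np.median(P[:,2]))
g=vision.grab_frame("scene")
for n in ("knob_a","guide","bar","lid"): print(n,[(round(r["p"],2),np.round(r["location"])) for r in vision.find_in("scene",n)],[(round(r["p"],2),np.round(r["location"])) for r in vision.find_in("top",n)])
togo(547.6,312.4,114,179.5)
E
```

```text
lid [471.3 319.4 278.1 175.8   1.6] 74.5233237478335
lknob [472.4 317.3  42.7  17.8   1.2] 109.20218873062595
knob_a [(0.64, array([603.,  84.,  25.])), (0.5, array([400., 330., 107.]))] [(0.62, array([585.,  92.,  20.])), (0.46, array([743., 185.,  60.])), (0.25, array([458., 242.,  36.]))]
guide [] [(0.3, array([ 740., -187.,  111.]))]
bar [(0.8, array([697., -72.,  19.]))] [(0.68, array([693., -72.,  21.]))]
lid [(0.93, array([485., 277.,  77.]))] [(0.7, array([464., 306.,  72.]))]
t 1.3 pos [ 219.6 -531.4  404.8] rot [180.    0.   22.4] F [0.2 0.4 0.6] w 91.5 q [-69.  18.  90.  -0.  72.  -1.]
shift [ 0.6254 -0.6547  0.1187] dist 0.913 turn [ 0.0000e+00  2.0000e-04 -2.7411e+00] dyaw 157.1
```

```bash
python3 -m jog '[[0.0912,0,0,0,0,0,0]]' 20
```

```text
time_s: 1.42
ee_pos: [219.6, -531.4, 404.8]
ee_rot: [180.0, 0.0, 22.5]
force: [1.4, 0.7, -0.0]
gripper_width: 91.2
```

```bash
python3 -m jog '[[0.0912,0.02,-0.02,0,0,0,0],[0.0912,0.039,-0.041,0,0,0,0],[0.0912,0.039,-0.041,0,0,0,0],[0.0912,0.039,-0.041,0,0,0,0],[0.0912,0.039,-0.041,0,0,0,0],[0.0912,0.039,-0.041,0,0,0,0],[0.0912,0.039,-0.041,0,0,0,0],[0.0912,0.039,-0.041,0,0,0,0],[0.0912,0.039,-0.041,0,0,0,0],[0.0912,0.039,-0.041,0,0,0,0],[0.0912,0.039,-0.041,0,0,0,0],[0.0912,0.039,-0.041,0,0,0,0]]' && python3 -m jog '[[0.0912,0.039,-0.041,0,0,0,0],[0.0912,0.039,-0.041,0,0,0,0],[0.0912,0.039,-0.041,0,0,0,0],[0.0912,0.03,-0.04,0,0,0,0],[0.0912,0.02,-0.02,0,0,0,0],[0.0912,0,0,0,0,0,-0.17],[0.0912,0,0,0,0,0,-0.18],[0.0912,0,0,0,0,0,-0.18],[0.0912,0,0,0,0,0,-0.18],[0.0912,0,0,0,0,0,-0.18],[0.0912,0,0,0,0,0,-0.18],[0.0912,0,0,0,0,0,-0.18]]' && python3 -m jog '[[0.0912,0,0,0,0,0,-0.18],[0.0912,0,0,0,0,0,-0.18],[0.0912,0,0,0,0,0,-0.18],[0.0912,0,0,0,0,0,-0.18],[0.0912,0,0,0,0,0,-0.18],[0.0912,0,0,0,0,0,-0.18],[0.0912,0,0,0,0,0,-0.18],[0.0912,0,0,0,0,0,-0.18],[0.0912,0,0,0,0,0,-0.05],[0.0912,0,0,0,0,0,0]]'; python3 -c "
from h import *
togo(547.6,312.4,114,179.5)"
```

```text
time_s: 2.92
ee_pos: [455.0, 77.2, 405.0]
ee_rot: [180.0, -0.0, 22.5]
force: [0.9, -1.2, -0.5]
gripper_width: 91.3
time_s: 4.42
ee_pos: [539.2, 308.3, 404.7]
ee_rot: [-180.0, 0.0, 94.4]
force: [0.3, -0.2, 0.6]
gripper_width: 91.2
time_s: 5.68
ee_pos: [539.1, 308.3, 404.7]
ee_rot: [-180.0, -0.0, 179.4]
force: [0.4, 0.5, -0.3]
gripper_width: 91.1
t 5.67 pos [539.1 308.3 404.7] rot [-180.    -0.   179.4] F [ 0.4  0.5 -0.3] w 91.1 q [ 29.  23.  83.  -0.  74. -61.]
shift [-0.0084  0.0042  0.1187] dist 0.119 turn [-0.0001 -0.     -0.0017] dyaw 0.1
```

```bash
python3 -m jog '[[0.0912,-0.008,0.004,0.02,0,0,0],[0.0912,0,0,0.04,0,0,0],[0.0912,0,0,0.04,0,0,0],[0.0912,0,0,0.018,0,0,0],[0.0912,0,0,0,0,0,0],[0,0,0,0,0,0,0],[0,0,0,0,0,0,0],[0,0,0,0,0,0,0],[0,0,0,0,0,0,0],[0,0,0,0,0,0,0],[0,0,0,0,0,0,0],[0,0,0,0,0,0,0]]' 30 && python3 -m jog '[[0,0,0,0,0,0,0],[0,0,0,-0.02,0,0,0],[0,0,0,-0.04,0,0,0],[0,0,0,-0.03,0,0,0]]'
```

```text
time_s: 7.18
ee_pos: [547.2, 312.3, 286.7]
ee_rot: [180.0, 0.0, 179.4]
force: [0.2, 1.4, -1.5]
gripper_width: 24.4
time_s: 7.68
ee_pos: [547.2, 312.0, 377.3]
ee_rot: [-180.0, -0.0, 179.4]
force: [0.7, 0.6, -3.7]
gripper_width: 24.1
```

```bash
python3 -c "
from h import *
togo(430,31,46,174.5)"
```

```text
t 7.67 pos [547.2 312.  377.3] rot [-180.    -0.   179.4] F [ 0.7  0.6 -3.7] w 24.1 q [ 29.  24.  84.  -0.  71. -61.]
shift [ 0.1144 -0.282   0.1596] dist 0.344 turn [-0.0007 -0.0004  0.0862] dyaw -4.9
```

```bash
python3 -m jog '[[0,0.008,-0.02,0,0,0,0],[0,0.0145,-0.036,0,0,0,0],[0,0.0145,-0.036,0,0,0,0],[0,0.0145,-0.036,0,0,0,0],[0,0.0145,-0.036,0,0,0,0],[0,0.0145,-0.036,0,0,0,0],[0,0.0145,-0.036,0,0,0,0],[0,0.0145,-0.036,0,0,0,0],[0,0.005,-0.01,0,0,0,0.04],[0,0,0,0.02,0,0,0.046],[0,0,0,0.04,0,0,0],[0,0,0,0.04,0,0,0]]' && python3 -m jog '[[0,0,0,0.03,0,0,0],[0,0,0,0,0,0,0]]'; python3 -c "
from h import *
togo(430,31,46,174.5)"
```

```text
time_s: 9.18
ee_pos: [430.1, 31.6, 275.8]
ee_rot: [180.0, 0.1, 174.5]
force: [-0.7, -0.2, -3.0]
gripper_width: 24.0
time_s: 9.43
ee_pos: [429.3, 31.6, 244.9]
ee_rot: [-180.0, -0.3, 174.5]
force: [-0.7, 0.4, -2.1]
gripper_width: 23.8
t 9.43 pos [429.3  31.6 244.9] rot [-180.    -0.3  174.5] F [-0.7  0.4 -2.1] w 23.8 q [  3.  16. 121.   0.  44. -82.]
shift [-0.0009 -0.0005  0.0269] dist 0.027 turn [-0.0007 -0.0057 -0.    ] dyaw 0.0
```

```bash
python3 -m jog '[[0,0,0,0.02,0,0,0],[0,0,0,0.006,0,0,0],[0,0,0,0,0,0,0]]'; python3 - <<'E'
from h import *
st(); f=vision.grab_frame("scene"); cv2.imwrite("pics/s1.png",f["color"][120:300,150:420]) 
E
```

```text
time_s: 9.8
ee_pos: [430.3, 31.4, 221.4]
ee_rot: [180.0, 0.0, 174.5]
force: [0.2, -0.1, -2.3]
gripper_width: 23.8
t 9.8 pos [430.3  31.4 221.4] rot [180.    0.  174.5] F [ 0.2 -0.1 -2.3] w 23.8 q [  3.  18. 122.  -0.  40. -82.]
```

View pics/s1.png

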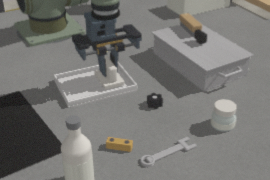

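The pusher hangs inside the tray (crop pixel 112,75), just above its floor. I'll lower the last few mm.

```bash
python3 -m jog '[[0,0,0,0.003,0,0,0],[0,0,0,0,0,0,0]]' && python3 -m jog '[[0.05,0,0,0,0,0,0],[0.05,0,0,0,0,0,0],[0.05,0,0,0,0,0,0],[0.05,0,0,-0.02,0,0,0],[0.06,0,0,-0.06,0,0,0],[0.0912,0,0,-0.06,0,0,0],[0.0912,0,0,-0.01,0,0,0],[0.0912,0,0,0,0,0,0]]'; python3 - <<'E'
from h import *
f=vision.grab_frame("top");W=cloud(f)
reg=(W[...,1]>150)&(W[...,1]<450)&(W[...,0]>250)&(W[...,0]<435)
P=blob(W,reg,104,120); print("brush",rect(P[:,:2]),np.median(P[:,2]))
togo(385.6,342.8,101,170)
E
```

```text
time_s: 10.1
ee_pos: [430.0, 31.3, 218.0]
ee_rot: [-180.0, 0.0, 174.5]
force: [0.4, 0.2, -3.3]
gripper_width: 23.8
time_s: 11.1
ee_pos: [429.7, 31.3, 367.9]
ee_rot: [180.0, 0.1, 174.5]
force: [-0.4, 0.6, -0.4]
gripper_width: 86.9
brush [385.8 343.  101.1  36.8  -9.8] 112.11132326775373
t 11.15 pos [429.4  31.3 366.7] rot [-1.800e+02 -1.000e-01  1.745e+02] F [-0.4  0.3 -0.6] w 90.1 q [  3.   7. 111.  -0.  62. -82.]
shift [0.0732 0.3059 0.0938] dist 0.328 turn [-0.0004 -0.0018  0.0788] dyaw -4.5
```

```bash
python3 -m jog '[[0.0912,0.005,0.02,0,0,0,0],[0.0912,0.009,0.038,0,0,0,0],[0.0912,0.009,0.038,0,0,0,0],[0.0912,0.009,0.038,0,0,0,0],[0.0912,0.009,0.038,0,0,0,0],[0.0912,0.009,0.038,0,0,0,0],[0.0912,0.009,0.038,0,0,0,0],[0.0912,0.009,0.038,0,0,0,0],[0.0912,0.005,0.02,0,0,0,0.04],[0.0912,0,0,0.02,0,0,0.04],[0.0912,0,0,0.02,0,0,0],[0.0912,0,0,0,0,0,0]]'; python3 -c "
from h import *
togo(385.6,342.8,101,170)"
```

```text
time_s: 12.65
ee_pos: [385.8, 342.3, 324.3]
ee_rot: [-179.6, -0.3, 169.9]
force: [0.4, 0.0, -0.4]
gripper_width: 91.1
t 12.65 pos [385.8 342.3 324.3] rot [-179.6   -0.3  169.9] F [ 0.4  0.  -0.4] w 91.1 q [ 40.  17. 104.  -0.  59. -40.]
shift [-0.      0.0008  0.0513] dist 0.051 turn [-0.0063 -0.0051 -0.0011] dyaw 0.1
```

```bash
python3 -m jog '[[0.0912,0,0,0.03,0,0,0],[0.0912,0,0,0.02,0,0,0],[0.0912,0,0,0,0,0,0],[0,0,0,0,0,0,0],[0,0,0,0,0,0,0],[0,0,0,0,0,0,0],[0,0,0,0,0,0,0],[0,0,0,0,0,0,0],[0,0,0,0,0,0,0],[0,0,0,0,0,0,0]]' && python3 -m jog '[[0,0,0,-0.02,0,0,0],[0,0,0,-0.04,0,0,0],[0,0,0,-0.03,0,0,0],[0,0,0,0,0,0,0]]';  python3 -c "
from h import *
togo(421.5,-55,33,174.5)"
```

```text
time_s: 13.9
ee_pos: [386.6, 343.0, 277.8]
ee_rot: [180.0, 0.0, 169.9]
force: [0.6, 0.9, 1.2]
gripper_width: 33.7
time_s: 14.4
ee_pos: [386.8, 343.1, 369.5]
ee_rot: [179.8, 0.2, 169.9]
force: [-0.1, -0.5, -2.2]
gripper_width: 33.6
t 14.4 pos [386.8 343.1 369.5] rot [179.8   0.2 169.9] F [-0.1 -0.5 -2.2] w 33.6 q [ 40.  15. 100.  -0.  65. -40.]
shift [-0.1032 -0.3865  0.1635] dist 0.432 turn [ 0.0033  0.0032 -0.0797] dyaw 4.6
```

```bash
python3 -m jog '[[0,-0.005,-0.018,0,0,0,0],[0,-0.01,-0.037,0,0,0,0],[0,-0.01,-0.037,0,0,0,0],[0,-0.01,-0.037,0,0,0,0],[0,-0.01,-0.037,0,0,0,0],[0,-0.01,-0.037,0,0,0,0],[0,-0.01,-0.037,0,0,0,0],[0,-0.01,-0.037,0,0,0,0],[0,-0.01,-0.037,0,0,0,0],[0,-0.01,-0.037,0,0,0,0],[0,-0.008,-0.035,0,0,0,-0.08],[0,0,0,0,0,0,0]]' ; python3 -c "
from h import *
togo(421.5,-55,37,174.5)"
```

```text
time_s: 15.9
ee_pos: [419.3, -57.4, 366.0]
ee_rot: [-180.0, -0.2, 174.3]
force: [1.0, 0.1, -1.9]
gripper_width: 34.0
t 15.9 pos [419.3 -57.4 366. ] rot [-180.    -0.2  174.3] F [ 1.   0.1 -1.9] w 34.0 q [ -9.   6. 111.  -0.  62. -94.]
shift [-0.0026  0.0027  0.157 ] dist 0.157 turn [-0.0006 -0.004  -0.004 ] dyaw 0.2
```

```bash
python3 -m jog '[[0,-0.002,0.003,0.03,0,0,0],[0,0,0,0.04,0,0,0],[0,0,0,0.04,0,0,0],[0,0,0,0.03,0,0,0],[0,0,0,0.012,0,0,0],[0,0,0,0,0,0,0],[0,0,0,0,0,0,0]]'; python3 -c "
from h import *
togo(421.5,-55,37,174.5)"
```

```text
time_s: 16.77
ee_pos: [423.1, -52.4, 216.6]
ee_rot: [-180.0, 0.1, 174.5]
force: [0.4, -0.3, -1.6]
gripper_width: 34.0
t 16.77 pos [423.1 -52.4 216.6] rot [-1.800e+02  1.000e-01  1.745e+02] F [ 0.4 -0.3 -1.6] w 34.0 q [ -9.  18. 123.  -0.  39. -93.]
shift [ 0.0014 -0.0027  0.0076] dist 0.008 turn [-0.0002  0.0019  0.0002] dyaw -0.0
```

```bash
python3 -m jog '[[0,0,-0.002,0.006,0,0,0],[0,0,0,0,0,0,0]]' && python3 -m jog '[[0.055,0,0,0,0,0,0],[0.055,0,0,0,0,0,0],[0.055,0,0,0,0,0,0],[0.055,0,0,-0.03,0,0,0],[0.055,0,0,-0.06,0,0,0],[0.0912,0,0,-0.06,0,0,0],[0.0912,0,0,-0.01,0,0,0]]';  python3 - <<'E'
from h import *
f=vision.grab_frame("top"); cv2.imwrite("pics/t2.png",f["color"])
W=cloud(f)
reg=(W[...,1]>150)&(W[...,1]<450)&(W[...,0]>250)&(W[...,0]<650)
P=blob(W,reg,66,82); print("lid",rect(P[:,:2]),np.median(P[:,2]))
P=blob(W,reg&(abs(W[...,0]-471)<40)&(abs(W[...,1]-317)<40),98,120);print("lknob",rect(P[:,:2]),np.median(P[:,2]))
togo(472,317.5,110,181.4)
E
```

```text
time_s: 17.02
ee_pos: [422.4, -54.5, 209.9]
ee_rot: [-180.0, 0.0, 174.5]
force: [0.3, -0.7, -1.2]
gripper_width: 33.7
time_s: 17.9
ee_pos: [423.3, -54.5, 373.8]
ee_rot: [-180.0, 0.5, 174.5]
force: [-0.8, -0.1, -0.9]
gripper_width: 72.2
lid [471.5 319.6 278.6 175.7   1.6] 74.46369226236402
lknob [472.2 317.7  42.7  18.    2.4] 109.90580774438456
t 17.95 pos [423.  -54.5 372.8] rot [-180.     0.4  174.5] F [-0.   0.2  1.4] w 76.3 q [ -9.   6. 111.  -0.  63. -93.]
shift [-0.0126  0.375   0.0907] dist 0.386 turn [-0.0009  0.0066 -0.1202] dyaw 6.9
```

View pics/t2.png

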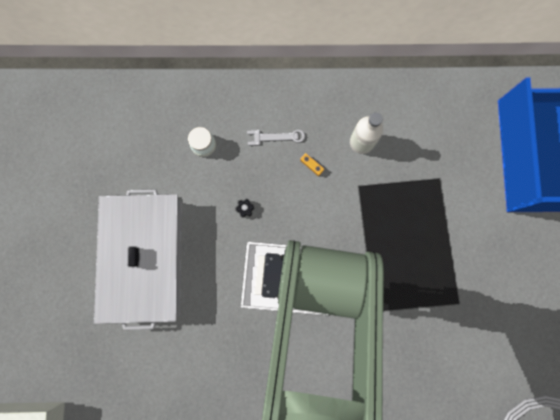

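The lid is clear, with its knob at (134,257); the arm hides part of the tray. Moving to the lid knob.

```bash
python3 -m jog '[[0.0912,0,0.02,0,0,0,0],[0.0912,-0.001,0.039,0,0,0,0],[0.0912,-0.001,0.039,0,0,0,0],[0.0912,-0.001,0.039,0,0,0,0],[0.0912,-0.001,0.039,0,0,0,0],[0.0912,-0.002,0.039,0,0,0,0],[0.0912,-0.002,0.039,0,0,0,0],[0.0912,-0.002,0.039,0,0,0,0],[0.0912,-0.002,0.039,0,0,0,0],[0.0912,0,0.039,0,0,0,0],[0.0912,0,0.005,0,0,0,-0.06],[0.0912,0,0,0,0,0,-0.06]]' && python3 -m jog '[[0.0912,0,0,0,0,0,0]]'; python3 - <<'E'
from h import *
f=vision.grab_frame("top"); W=cloud(f)
f=vision.grab_frame("scene"); cv2.imwrite("pics/s3.png",f["color"][100:300,130:430])
togo(472,317.8,97.5,181.5)
E
```

```text
time_s: 19.45
ee_pos: [470.1, 319.4, 367.0]
ee_rot: [-179.9, -0.2, -178.4]
force: [0.1, -0.6, 0.0]
gripper_width: 91.0
time_s: 19.58
ee_pos: [470.1, 318.8, 367.5]
ee_rot: [-179.9, -0.2, -178.6]
force: [0.3, -0.3, 0.6]
gripper_width: 91.5
t 19.68 pos [470.3 318.6 368.4] rot [-1.799e+02 -1.000e-01 -1.787e+02] F [ 0.4  0.3 -0. ] w 91.0 q [ 33.  19.  94.  -0.  67. -58.]
shift [-0.0019 -0.0007  0.0989] dist 0.099 turn [-0.0014 -0.0021 -0.003 ] dyaw 0.2
```

View pics/s3.png

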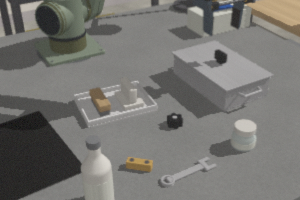

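```bash
python3 -m jog '[[0.0912,-0.002,-0.001,0.03,0,0,0],[0.0912,0,0,0.04,0,0,0],[0.0912,0,0,0.028,0,0,0],[0.0912,0,0,0,0,0,0],[0,0,0,0,0,0,0],[0,0,0,0,0,0,0],[0,0,0,0,0,0,0],[0,0,0,0,0,0,0],[0,0,0,0,0,0,0],[0,0,0,0,0,0,0],[0,0,0,0,0,0,0],[0,0,0,0,0,0,0]]' 50; python3 -c "
from h import *
togo(472,317.8,97.5,181.5)"
```

```text
time_s: 21.18
ee_pos: [472.5, 317.9, 271.7]
ee_rot: [180.0, 0.0, -178.6]
force: [0.3, 1.4, -1.1]
gripper_width: 17.8
t 21.18 pos [472.5 317.9 271.7] rot [ 180.     0.  -178.6] F [ 0.3  1.4 -1.1] w 17.8 q [ 33.  24. 101.   0.  54. -59.]
shift [ 0.0005 -0.0001  0.0022] dist 0.002 turn [ 0.0005  0.0001 -0.0024] dyaw 0.1
```

```bash
python3 -m jog '[[0,0,0,-0.01,0,0,0],[0,0,0,-0.02,0,0,0],[0,0,0,-0.03,0,0,0],[0,0,0,-0.03,0,0,0],[0,0,0,0,0,0,0]]'; python3 - <<'E'
from h import *
f=vision.grab_frame("scene"); cv2.imwrite("pics/s4.png",f["color"][60:260,200:500])
togo(504.3,-296.6,150,184.9)
E
```

```text
time_s: 21.8
ee_pos: [472.8, 317.9, 364.0]
ee_rot: [179.9, 0.3, -178.6]
force: [0.0, -0.8, -3.5]
gripper_width: 17.6
t 21.85 pos [472.4 317.7 362. ] rot [ 1.800e+02  1.000e-01 -1.786e+02] F [ 0.  -0.7 -3.3] w 17.5 q [ 33.  19.  94.  -0.  66. -59.]
shift [-0.017  -0.6149  0.0398] dist 0.616 turn [ 0.0004  0.0011 -0.0613] dyaw 3.5
```

View pics/s4.png

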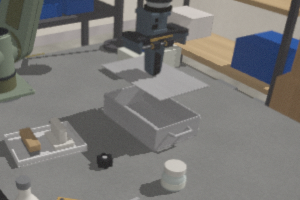

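```bash
python3 -m jog '[[0,0,-0.02,0,0,0,0],[0,-0.001,-0.038,0,0,0,0],[0,-0.001,-0.038,0,0,0,0],[0,-0.001,-0.038,0,0,0,0],[0,-0.001,-0.038,0,0,0,0],[0,-0.001,-0.038,0,0,0,0],[0,-0.001,-0.038,0,0,0,0],[0,-0.001,-0.038,0,0,0,0],[0,-0.001,-0.038,0,0,0,0],[0,-0.001,-0.038,0,0,0,0],[0,-0.001,-0.038,0,0,0,0],[0,-0.001,-0.038,0,0,0,0]]' && python3 -m jog '[[0,-0.001,-0.038,0,0,0,0],[0,-0.001,-0.038,0,0,0,0],[0,-0.001,-0.038,0,0,0,0],[0,-0.001,-0.038,0,0,0,0],[0,0,-0.025,0,0,0,0],[0,0,0,0,0,0,-0.06],[0,0,0,0,0,0,0],[0,0,0,0,0,0,0]]'; python3 - <<'E'
from h import *
f=vision.grab_frame("scene"); cv2.imwrite("pics/s5.png",f["color"])
togo(504.3,-296.6,40.7,184.9)
E
```

```text
time_s: 23.35
ee_pos: [492.8, -121.7, 360.1]
ee_rot: [180.0, -0.2, -178.6]
force: [0.3, 0.4, -4.1]
gripper_width: 18.0
time_s: 24.35
ee_pos: [502.1, -296.3, 361.3]
ee_rot: [180.0, -0.1, -175.2]
force: [-0.1, -0.1, -3.6]
gripper_width: 17.8
t 24.4 pos [ 502.2 -296.3  361.5] rot [ 180.    -0.  -175.2] F [-0.2  0.1 -4.6] w 18.2 q [ -32.   21.   92.    0.   67. -126.]
shift [-0.0022 -0.0006  0.1488] dist 0.149 turn [ 0.0005 -0.0006 -0.0015] dyaw 0.1
```

View pics/s5.png

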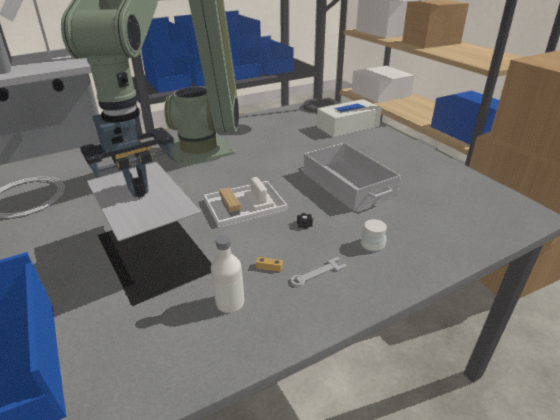

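The lid hangs level over the mat (140,195), and the pan is open and empty. Lowering.

```bash
python3 -m jog '[[0,-0.002,0,0.02,0,0,0],[0,0,0,0.04,0,0,0],[0,0,0,0.04,0,0,0],[0,0,0,0.03,0,0,0],[0,0,0,0.01,0,0,0],[0,0,0,0.003,0,0,0],[0,0,0,0,0,0,0],[0,0,0,0,0,0,0]]'; python3 -c "
from h import *
togo(504.3,-296.6,40.7,184.9)"
```

```text
time_s: 25.4
ee_pos: [504.7, -296.7, 220.0]
ee_rot: [-179.9, 0.1, -175.2]
force: [0.5, -0.4, -2.7]
gripper_width: 17.9
t 25.4 pos [ 504.7 -296.7  220. ] rot [-1.799e+02  1.000e-01 -1.752e+02] F [ 0.5 -0.4 -2.7] w 17.9 q [ -32.   29.  102.   -0.   49. -126.]
shift [0.0004 0.0002 0.0073] dist 0.007 turn [-0.0016  0.002  -0.0013] dyaw 0.1
```

```bash
python3 -m jog '[[0,0,0,0.003,0,0,0],[0,0,0,0.002,0,0,0],[0,0,0,0,0,0,0]]'&& python3 -m jog '[[0,0,0,0.002,0,0,0],[0,0,0,0,0,0,0]]'
```

```text
time_s: 25.78
ee_pos: [504.2, -296.5, 213.6]
ee_rot: [180.0, -0.0, -175.2]
force: [-0.3, 0.7, -4.3]
gripper_width: 17.7
time_s: 26.02
ee_pos: [504.5, -296.6, 212.7]
ee_rot: [-180.0, 0.0, -175.2]
force: [-1.6, 0.2, 3.8]
gripper_width: 17.8
```

```bash
python3 -m jog '[[0.05,0,0,0,0,0,0],[0.05,0,0,0,0,0,0],[0.05,0,0,0,0,0,0],[0.06,0,0,-0.02,0,0,0],[0.0912,0,0,-0.04,0,0,0],[0.0912,0,0,-0.05,0,0,0],[0.0912,0,0,-0.03,0,0,0],[0.0912,0,0.04,0,0,0,0],[0.0912,0,0.06,0,0,0,0],[0.0912,0,0.06,0,0,0,0],[0.0912,0,0.06,0,0,0,0],[0.0912,0,0.03,0,0,0,0]]';  python3 - <<'E'
from h import *
f=vision.grab_frame("top"); cv2.imwrite("pics/t6.png",f["color"])
W=cloud(f)
P=blob(W,(W[...,1]>190)&(W[...,1]<450)&(W[...,0]>310)&(W[...,0]<635),62,78); print("panrim",rect(P[:,:2]),np.median(P[:,2]))
P=blob(W,(W[...,1]<-150),10,22); print("lid",rect(P[:,:2]),np.median(P[:,2]))
for n in ("knob_a","bar","guide"):
  for r in vision.silhouettes("top",n):
    m=r["pixels"]; P=W[m]; P=P[np.isfinite(P[:,2])]
    if len(P)<20: continue
    z=np.percentile(P[:,2],90); Q=P[abs(P[:,2]-z)<6]; print(n,round(r["p"],2),rect(Q[:,:2]),z)
E
```

```text
time_s: 27.52
ee_pos: [482.6, -44.9, 351.8]
ee_rot: [180.0, 0.0, -175.0]
force: [0.2, -0.5, 0.5]
gripper_width: 91.3
panrim [471.3 319.4 266.  164.    1.4] 69.45599219360798
lid [ 504.1 -296.6  278.4  176.3    4.6] 15.136104557089993
knob_a 0.65 [587.9  88.4  40.7  38.3 -22.5] 26.026253823024422
knob_a 0.65 [472.1 319.3 263.4 163.9   1.2] 61.13033735496322
bar 0.6 [694.6 -72.7  59.4  20.7  48. ] 22.04661899312823
```

View pics/t6.png

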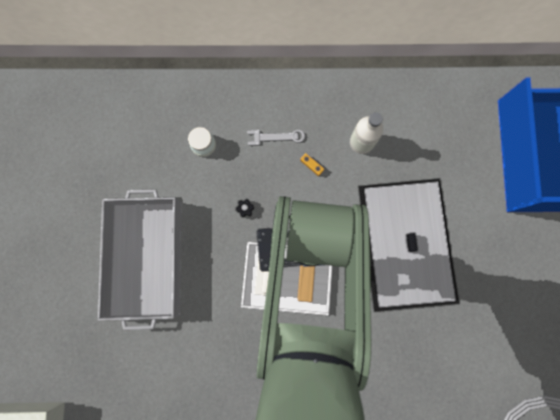

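The lid lies flat on the mat, and the knob (245,208) and bar (312,164) haven't moved. Star knob next.

```bash
python3 -c "
from h import *
togo(588,87.8,22,180)"
```

```text
t 27.73 pos [483.4 -47.3 351.8] rot [-180.     0.  -175.1] F [0.4 0.8 1. ] w 91.2 q [  -7.   13.  106.   -0.   62. -102.]
shift [-0.1157  0.1258  0.1578] dist 0.233 turn [-0.0007  0.0005  0.0856] dyaw -4.9
```

```bash
python3 -m jog '[[0.0912,-0.02,0.021,0,0,0,0],[0.0912,-0.03,0.033,0,0,0,0],[0.0912,-0.03,0.033,0,0,0,0],[0.0912,-0.026,0.028,0,0,0,0],[0.0912,-0.01,0.011,0,0,0,0],[0.0912,0,0,0.03,0,0,0.085],[0.0912,0,0,0.04,0,0,0],[0.0912,0,0,0.02,0,0,0],[0.0912,0,0,0,0,0,0]]'; python3 - <<'E'
from h import *
f=vision.grab_frame("wrist"); cv2.imwrite("pics/w7.png",f["color"]); W=cloud(f)
P=blob(W,(abs(W[...,0]-588)<60)&(abs(W[...,1]-88)<60),12,34)
print(rect(P[:,:2]), np.median(P[:,2]))
togo(588,87.8,22,180)
E
```

```text
time_s: 28.85
ee_pos: [587.8, 86.4, 260.1]
ee_rot: [-179.9, -0.2, 179.9]
force: [-0.5, -0.5, 0.4]
gripper_width: 90.5
[590.7  88.4  44.4  39.8 -79.5] 23.821693584438904
t 28.9 pos [588.4  86.7 261.5] rot [-1.800e+02 -1.000e-01  1.799e+02] F [ 1.4 -0.8  0.8] w 90.9 q [  7.  27.  98.  -0.  55. -83.]
shift [0.0003 0.0011 0.0675] dist 0.068 turn [-0.0006 -0.0012 -0.0022] dyaw 0.1
```

View pics/w7.png

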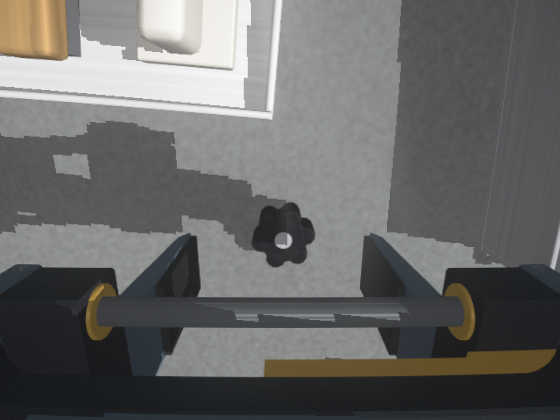

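The star knob sits centred between the open jaws at (284,236).

```bash
python3 -m jog '[[0.0912,-0.001,0.001,0.03,0,0,0],[0.0912,0,0,0.025,0,0,0],[0.0912,0,0,0.01,0,0,0],[0.0912,0,0,0,0,0,0],[0,0,0,0,0,0,0],[0,0,0,0,0,0,0],[0,0,0,0,0,0,0],[0,0,0,0,0,0,0],[0,0,0,0,0,0,0],[0,0,0,0,0,0,0]]' 35 && python3 -m jog '[[0,0,0,-0.02,0,0,0],[0,0,0,-0.05,0,0,0],[0,0,0,-0.05,0,0,0],[0,0,0,-0.02,0,0,0],[0,0,0,0,0,0,0]]'; python3 -c "
from h import *
togo(415,319,34,181.5)"
```

```text
time_s: 30.15
ee_pos: [589.3, 88.9, 196.8]
ee_rot: [-180.0, -0.0, 180.0]
force: [0.5, -1.1, 1.2]
gripper_width: 43.0
time_s: 30.78
ee_pos: [589.5, 89.0, 338.3]
ee_rot: [180.0, 0.2, 180.0]
force: [-0.1, 0.2, -1.0]
gripper_width: 43.0
t 30.77 pos [589.5  89.  338.3] rot [180.    0.2 180. ] F [-0.1  0.2 -1. ] w 43.0 q [  7.  23.  93.  -0.  64. -82.]
shift [0.1752 0.2298 0.1318] dist 0.318 turn [ 0.0004  0.0037 -0.027 ] dyaw 1.5
```

```bash
python3 -m jog '[[0,0.012,0.015,0,0,0,0],[0,0.024,0.032,0,0,0,0],[0,0.024,0.032,0,0,0,0],[0,0.024,0.032,0,0,0,0],[0,0.024,0.032,0,0,0,0],[0,0.024,0.032,0,0,0,0],[0,0.024,0.032,0,0,0,0],[0,0.015,0.018,0,0,0,0],[0,0.004,0.005,0,0,0,-0.027],[0,0,0,0.03,0,0,0],[0,0,0,0.04,0,0,0],[0,0,0,0,0,0,0]]'; python3 - <<'E'
from h import *
togo(415,319,31,181.5)
f=vision.grab_frame("scene"); cv2.imwrite("pics/s8.png",f["color"][60:260,200:500])
E
```

```text
time_s: 32.28
ee_pos: [413.4, 317.9, 263.6]
ee_rot: [-179.7, -0.4, -178.5]
force: [0.0, -0.1, 0.1]
gripper_width: 43.1
t 32.27 pos [413.4 317.9 263.6] rot [-179.7   -0.4 -178.5] F [ 0.  -0.1  0.1] w 43.1 q [ 36.  21. 108.  -0.  51. -55.]
shift [-0.0021  0.0014  0.0606] dist 0.061 turn [-0.0052 -0.007   0.0002] dyaw -0.0
```

View pics/s8.png

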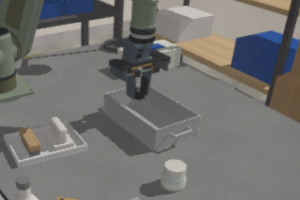

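```bash
python3 -m jog '[[0,-0.001,0.001,0.02,0,0,0],[0,0,0,0.03,0,0,0],[0,0,0,0.006,0,0,0],[0,0,0,0,0,0,0],[0,0,0,0,0,0,0]]' && python3 -m jog '[[0.058,0,0,0,0,0,0],[0.058,0,0,0,0,0,0],[0.058,0,0,0,0,0,0],[0.058,0,0,-0.03,0,0,0],[0.058,0,0,-0.05,0,0,0],[0.0912,0,0,-0.05,0,0,0],[0.0912,0,0,-0.01,0,0,0]]'; python3 - <<'E'
from h import *
f=vision.grab_frame("top"); cv2.imwrite("pics/t9.png",f["color"])
W=cloud(f)
for n in ("knob_a","bar","guide"):
  for r in vision.silhouettes("top",n):
    m=r["pixels"]; P=W[m]; P=P[np.isfinite(P[:,2])]
    if len(P)<20: continue
    z=np.percentile(P[:,2],90); Q=P[abs(P[:,2]-z)<6]; print(n,round(r["p"],2),rect(Q[:,:2]),z)
togo(694.6,-72.5,22,180)
E
```

```text
time_s: 32.95
ee_pos: [416.0, 320.4, 212.1]
ee_rot: [179.9, 0.1, -178.5]
force: [0.2, 0.1, -1.2]
gripper_width: 43.2
time_s: 33.83
ee_pos: [416.0, 320.5, 354.3]
ee_rot: [179.8, 0.3, -178.5]
force: [0.4, -0.4, -0.9]
gripper_width: 75.1
knob_a 0.61 [430.   30.9  77.7  23.6  -5. ] 66.19975506109864
knob_a 0.19 [471.6 319.5 266.8 164.3   1.5] 64.64822086800585
bar 0.51 [694.1 -72.4  59.8  20.4  46.8] 22.7156252692238
t 34.02 pos [415.  319.8 349.4] rot [-1.799e+02 -1.000e-01 -1.785e+02] F [-0.8 -0.7 -0.5] w 90.2 q [ 36.  16. 101.  -0.  63. -55.]
shift [-0.2695 -0.3992  0.1554] dist 0.506 turn [-0.0016 -0.0021  0.0262] dyaw -1.5
```

View pics/t9.png

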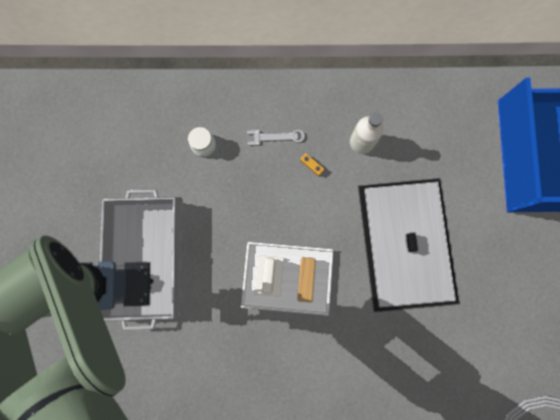

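```bash
python3 - <<'E'
from h import *
from scipy.optimize import least_squares
for c in ("top","scene"):
    f=vision.grab_frame(c); W=cloud(f)
    m=(abs(W[...,0]-770)<70)&(abs(W[...,1]+200)<70)
    for lo,hi in ((20,60),(60,100),(100,130),(130,150),(150,180)):
        P=W[m&(W[...,2]>lo)&(W[...,2]<hi)]
        if len(P)<10: continue
        r=least_squares(lambda p:np.hypot(P[:,0]-p[0],P[:,1]-p[1])-30,[770,-195],loss="soft_l1")
        print(c,lo,len(P),r.x.round(1),rect(P[:,:2]))
E
```

```text
top 20 123 [ 752.5 -196.1] [ 736.5 -186.2   58.8   24.5   58.4]
top 60 170 [ 752.7 -196.4] [ 738.  -188.6   59.7   28.8   62.4]
top 100 385 [ 760.3 -200.8] [ 748.7 -193.5   57.8   50.1   53.2]
top 130 50 [ 768.9 -206.8] [ 746.  -193.9   28.4   14.4   66.3]
top 150 162 [ 772.3 -176.1] [ 751.9 -195.2   25.9   25.6    1.5]
scene 20 413 [ 756.4 -197.3] [ 771.5 -202.2   61.1   33.1   72. ]
scene 60 460 [ 756.1 -197.2] [ 770.9 -203.1   60.9   32.3   68. ]
scene 100 506 [ 748.8 -194.7] [ 765.9 -199.7   58.1   40.5   78.2]
scene 130 116 [ 793.7 -207.4] [ 762.8 -198.    26.4   15.4   79.3]
scene 150 207 [ 736.4 -190.6] [ 757.  -197.8   28.7   27.4   26. ]
```

```bash
python3 -m jog '[[0.0912,-0.012,-0.017,0,0,0,0],[0.0912,-0.024,-0.034,0,0,0,0],[0.0912,-0.025,-0.036,0,0,0,0],[0.0912,-0.025,-0.036,0,0,0,0],[0.0912,-0.025,-0.036,0,0,0,0],[0.0912,-0.025,-0.036,0,0,0,0],[0.0912,-0.025,-0.036,0,0,0,0],[0.0912,-0.025,-0.036,0,0,0,0],[0.0912,-0.025,-0.036,0,0,0,0],[0.0912,-0.025,-0.036,0,0,0,0],[0.0912,-0.025,-0.036,0,0,0,0],[0.0912,-0.014,-0.018,0,0,0,0]]' && python3 -m jog '[[0.0912,0,0,0,0,0,0.15],[0.0912,0,0,0,0,0,0.18],[0.0912,0,0,0,0,0,0.18],[0.0912,0,0,0,0,0,0.18],[0.0912,0,0,0,0,0,0.18],[0.0912,0,0,0,0,0,0.18],[0.0912,0,0,0,0,0,0.18],[0.0912,0,0,0,0,0,0.18],[0.0912,0,0,0,0,0,0.18],[0.0912,0,0,0,0,0,0.18],[0.0912,0,0,0,0,0,0.18],[0.0912,0,0,0,0,0,0.18]]' && python3 -m jog '[[0.0912,0,0,0,0,0,0.18],[0.0912,0,0,0,0,0,0.03],[0.0912,0,0,0,0,0,0]]'; python3 - <<'E'
from h import *
f=vision.grab_frame("wrist"); cv2.imwrite("pics/w10.png",f["color"]); W=cloud(f)
P=blob(W,(abs(W[...,0]-694)<70)&(abs(W[...,1]+72)<70),13,30)
print(rect(P[:,:2]), np.median(P[:,2]))
togo(699.8,-66.6,23,47.3)
E
```

```text
time_s: 35.62
ee_pos: [701.6, -67.7, 348.3]
ee_rot: [180.0, -0.2, -178.6]
force: [0.3, 0.6, 0.4]
gripper_width: 91.1
time_s: 37.12
ee_pos: [700.6, -65.6, 348.5]
ee_rot: [-179.8, 0.1, 59.1]
force: [0.1, -0.2, 0.2]
gripper_width: 90.9
time_s: 37.5
ee_pos: [700.7, -65.6, 349.7]
ee_rot: [-179.9, 0.1, 47.6]
force: [-0.1, -0.4, -1.1]
gripper_width: 91.4
[696.  -72.4  59.9  19.6  48.1] 19.89323990342524
t 37.55 pos [700.7 -65.6 350. ] rot [-179.9    0.    47.5] F [ 0.1 -0.7  0.7] w 91.4 q [-6. 32. 75. -0. 73. 36.]
shift [-0.0012  0.0002  0.155 ] dist 0.155 turn [-0.001   0.0008  0.0042] dyaw -0.2
```

View pics/w10.png

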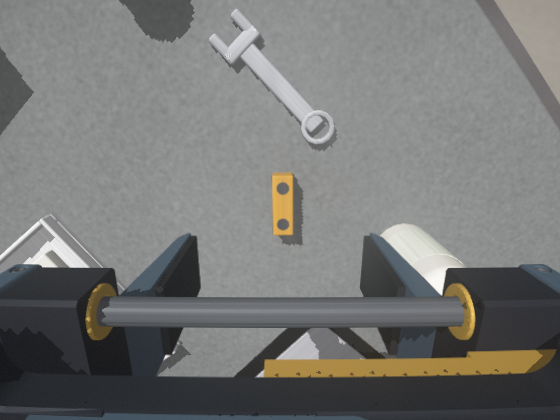

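The bar is centred at (283,204), with the spray bottle about 14 mm clear of the gripper body by my numbers. I'll go down in stages.

```bash
python3 -m jog '[[0.0912,-0.001,0,0.03,0,0,0.004],[0.0912,0,0,0.04,0,0,0],[0.0912,0,0,0.03,0,0,0],[0.0912,0,0,0,0,0,0]]' && python3 -m jog '[[0.0912,0,0,0.03,0,0,0],[0.0912,0,0,0.02,0,0,0],[0.0912,0,0,0.003,0,0,0],[0.0912,0,0,0,0,0,0]]'; python3 -c "
from h import *
togo(699.8,-66.6,23,47.3)"
```

```text
time_s: 38.05
ee_pos: [699.1, -66.2, 247.8]
ee_rot: [-179.7, 0.2, 47.3]
force: [0.7, 0.4, 0.8]
gripper_width: 90.8
time_s: 38.55
ee_pos: [700.6, -66.4, 199.3]
ee_rot: [179.9, -0.1, 47.2]
force: [0.5, 0.1, 0.1]
gripper_width: 91.6
t 38.55 pos [700.6 -66.4 199.3] rot [ 1.799e+02 -1.000e-01  4.720e+01] F [0.5 0.1 0.1] w 91.6 q [-6. 39. 85. -0. 56. 36.]
shift [-0.0007 -0.0004  0.0043] dist 0.004 turn [ 0.0021 -0.0015 -0.0014] dyaw 0.1
```

```bash
python3 -m jog '[[0.0912,0,0,0.004,0,0,0],[0,0,0,0,0,0,0],[0,0,0,0,0,0,0],[0,0,0,0,0,0,0],[0,0,0,0,0,0,0],[0,0,0,0,0,0,0],[0,0,0,0,0,0,0],[0,0,0,0,0,0,0]]' 40 && python3 -m jog '[[0,0,0,-0.02,0,0,0],[0,0,0,-0.05,0,0,0],[0,0,0,-0.05,0,0,0],[0,0,0,-0.03,0,0,0],[0,0,0,0,0,0,0]]'; python3 -c "
from h import *
togo(525,318,30,47.3)"
```

```text
time_s: 39.55
ee_pos: [700.0, -66.4, 193.7]
ee_rot: [180.0, 0.0, 47.2]
force: [0.2, -1.1, 0.1]
gripper_width: 24.1
time_s: 40.17
ee_pos: [700.3, -66.3, 348.1]
ee_rot: [179.6, -0.3, 47.2]
force: [0.3, 0.9, -2.2]
gripper_width: 19.4
t 40.17 pos [700.3 -66.3 348.1] rot [179.6  -0.3  47.2] F [ 0.3  0.9 -2.2] w 19.4 q [-6. 32. 76. -0. 72. 36.]
shift [ 0.1622 -0.3907  0.1444] dist 0.447 turn [ 0.0063 -0.0046 -0.0018] dyaw 0.1
```

```bash
python3 -m jog '[[0,0.007,-0.018,0,0,0,0],[0,0.015,-0.036,0,0,0,0],[0,0.015,-0.036,0,0,0,0],[0,0.015,-0.036,0,0,0,0],[0,0.015,-0.036,0,0,0,0],[0,0.015,-0.036,0,0,0,0],[0,0.015,-0.036,0,0,0,0],[0,0.015,-0.036,0,0,0,0],[0,0.015,-0.036,0,0,0,0],[0,0.015,-0.036,0,0,0,0],[0,0.015,-0.036,0,0,0,0],[0,0.005,-0.014,0,0,0,0]]' && python3 -m jog '[[0,0,0,0,0,0,-0.15],[0,0,0,0,0,0,-0.18],[0,0,0,0,0,0,-0.18],[0,0,0,0,0,0,-0.18],[0,0,0,0,0,0,-0.06],[0,0,0,0,0,0,0]]'; python3 - <<'E'
from h import *
togo(528,318,31,91.5)
f=vision.grab_frame("scene"); cv2.imwrite("pics/s11.png",f["color"][60:260,200:500])
f=vision.grab_frame("wrist"); cv2.imwrite("pics/w11.png",f["color"])
E
```

```text
time_s: 41.68
ee_pos: [520.2, 320.8, 341.6]
ee_rot: [-179.9, 0.2, 47.4]
force: [0.8, -0.2, -0.8]
gripper_width: 20.0
time_s: 42.42
ee_pos: [522.0, 318.5, 342.5]
ee_rot: [-179.9, 0.1, 90.1]
force: [-0.1, -0.6, -0.4]
gripper_width: 19.4
t 42.42 pos [522.  318.5 342.5] rot [-1.799e+02  1.000e-01  9.010e+01] F [-0.1 -0.6 -0.4] w 19.4 q [30. 24. 90. -0. 66. 30.]
shift [-0.0002  0.0063  0.1395] dist 0.14 turn [-0.0022  0.0016 -0.0242] dyaw 1.4
```

View pics/s11.png

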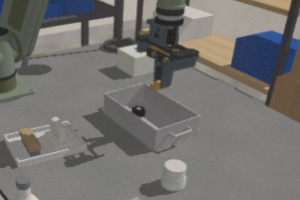

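View pics/w11.png

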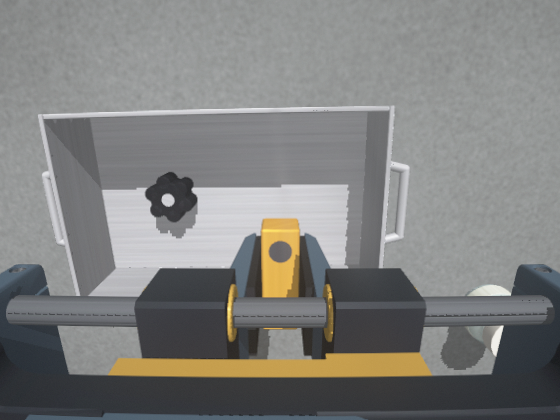

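```bash
python3 - <<'E'
from h import *
for c in ("scene","wrist"):
    f=vision.grab_frame(c); W=cloud(f); hsv=cv2.cvtColor(f["color"],cv2.COLOR_BGR2HSV)
    m=(hsv[...,0]>10)&(hsv[...,0]<28)&(hsv[...,1]>120)&(abs(W[...,0]-522)<60)&(abs(W[...,1]-318)<60)&(W[...,2]<185)
    P=W[m]; print(c,len(P),np.percentile(P,[2,50,98],axis=0).round(0).tolist())
E
```

```text
scene 52 [[514.0, 280.0, 148.0], [530.0, 291.0, 159.0], [535.0, 310.0, 165.0]]
wrist 2561 [[512.0, 304.0, 149.0], [522.0, 324.0, 164.0], [531.0, 343.0, 165.0]]
```

```bash
python3 -m jog '[[0,0,0.006,0.03,0,0,-0.024],[0,0,0,0.04,0,0,0],[0,0,0,0.04,0,0,0],[0,0,0,0.02,0,0,0],[0,0,0,0,0,0,0],[0,0,0,0,0,0,0]]' && python3 -m jog '[[0,0,0,0.006,0,0,0],[0,0,0,0,0,0,0]]'
```

```text
time_s: 43.38
ee_pos: [528.9, 319.1, 214.7]
ee_rot: [179.9, -0.0, 91.5]
force: [-0.6, -0.4, -1.0]
gripper_width: 19.7
time_s: 43.62
ee_pos: [528.4, 318.9, 208.0]
ee_rot: [180.0, 0.0, 91.5]
force: [-0.1, 0.4, -0.7]
gripper_width: 19.6
```

```bash
python3 -m jog '[[0,0,0,0.004,0,0,0],[0,0,0,0,0,0,0]]' && python3 -m jog '[[0,0,0,0.003,0,0,0],[0,0,0,0,0,0,0]]' && python3 -m jog '[[0.045,0,0,0,0,0,0],[0.045,0,0,0,0,0,0],[0.045,0,0,0,0,0,0],[0.045,0,0,-0.03,0,0,0],[0.045,0,0,-0.05,0,0,0],[0.06,0,0,-0.05,0,0,0],[0.06,0,0,-0.02,0,0,0],[0.06,0,-0.05,0,0,0,0],[0.06,0.06,0,0,0,0,0],[0.06,0.06,0,0,0,0,0],[0.06,0.06,0,0,0,0,0],[0.0912,0.06,0,0,0,0,0]]'; python3 - <<'E'
from h import *
for c in ("top","scene"):
    f=vision.grab_frame(c); cv2.imwrite(f"pics/{c}12.png",f["color"]); W=cloud(f)
    for n in ("knob_a","bar","guide"): print(c,n,[(round(r["p"],2),np.round(r["location"])) for r in vision.find_in(c,n)])
    P=W[(W[...,0]>355)&(W[...,0]<590)&(abs(W[...,1]-319)<65)]; print("max z in pan",np.nanmax(P[:,2]))
    if c=="top":
        P=blob(W,(W[...,1]<-150),10,22); print("lid",rect(P[:,:2]),np.median(P[:,2]))
        P=blob(W,(W[...,1]<-250),38,58); print("lknob",rect(P[:,:2]),np.median(P[:,2]))
togo(504.4,-296.6,60,184.7)
E
```

```text
time_s: 43.88
ee_pos: [528.3, 318.8, 203.5]
ee_rot: [-180.0, 0.0, 91.5]
force: [0.3, -0.3, -1.9]
gripper_width: 19.7
time_s: 44.12
ee_pos: [528.4, 319.0, 202.9]
ee_rot: [180.0, -0.0, 91.6]
force: [-4.0, -1.0, 11.2]
gripper_width: 19.4
time_s: 45.62
ee_pos: [471.7, 559.3, 350.4]
ee_rot: [180.0, 0.0, 91.5]
force: [1.0, 0.1, 0.0]
gripper_width: 67.1
top knob_a [(0.68, array([415., 317.,  26.]))]
top bar [(0.83, array([526., 314.,  23.]))]
top guide []
max z in pan 34.464674881942074
lid [ 504.  -296.7  278.   176.1    4.6] 15.15958153382212
lknob [ 703.1 -540.2  296.9   93.8   19.3] 47.82352862800508
scene knob_a [(0.71, array([432., 317.,  29.])), (0.32, array([ 528., -309.,   14.]))]
scene bar [(0.5, array([531., 321.,  24.]))]
scene guide [(0.35, array([528., 321.,  24.]))]
max z in pan 30.813153669016515
t 46.02 pos [472.4 556.2 351. ] rot [180.    0.   91.5] F [ 0.3 -0.1  0.5] w 91.2 q [49. 34. 71. -0. 75. 47.]
shift [-0.8532  0.0101  0.1194] dist 0.862 turn [-4.0000e-04  4.0000e-04 -1.6272e+00] dyaw 93.2
```

View pics/top12.png

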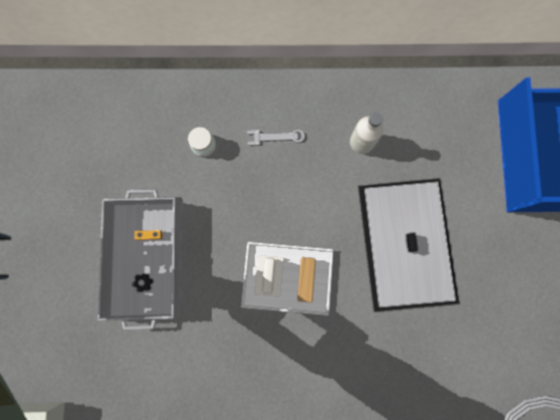

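View pics/scene12.png

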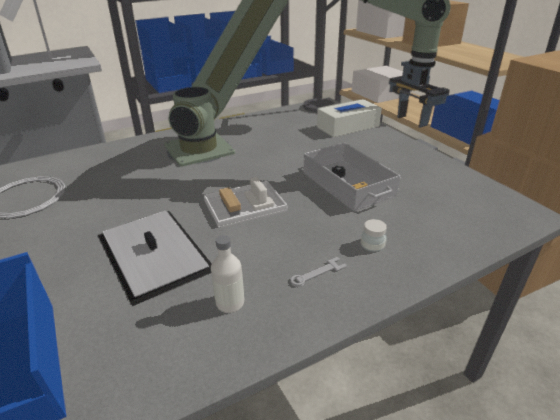

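```bash
python3 -m jog '[[0.0912,-0.025,0,0,0,0,0],[0.0912,-0.053,0.001,0,0,0,0],[0.0912,-0.053,0.001,0,0,0,0],[0.0912,-0.053,0.001,0,0,0,0],[0.0912,-0.053,0.001,0,0,0,0],[0.0912,-0.053,0.001,0,0,0,0],[0.0912,-0.053,0.001,0,0,0,0],[0.0912,-0.053,0.001,0,0,0,0],[0.0912,-0.053,0.001,0,0,0,0],[0.0912,-0.053,0.001,0,0,0,0],[0.0912,-0.053,0.001,0,0,0,0],[0.0912,-0.053,0,0,0,0,0]]' && python3 -m jog '[[0.0912,-0.053,0,0,0,0,0],[0.0912,-0.053,0,0,0,0,0],[0.0912,-0.053,0,0,0,0,0],[0.0912,-0.053,0,0,0,0,0],[0.0912,-0.03,0,0,0,0,0],[0.0912,0,0,0,0,0,-0.15],[0.0912,0,0,0,0,0,-0.18],[0.0912,0,0,0,0,0,-0.18],[0.0912,0,0,0,0,0,-0.18],[0.0912,0,0,0,0,0,-0.18],[0.0912,0,0,0,0,0,-0.18],[0.0912,0,0,0,0,0,-0.18]]' && python3 -m jog '[[0.0912,0,0,0,0,0,-0.18],[0.0912,0,0,0,0,0,-0.18],[0.0912,0,0,0,0,0,-0.04],[0.0912,0,0,0,0,0,0],[0.0912,0,0,0,0,0,0]]';  python3 -c "
from h import *
togo(504.4,-296.6,40.7,184.8)"
```

```text
time_s: 47.52
ee_pos: [497.4, -52.5, 351.5]
ee_rot: [179.9, 0.0, 91.5]
force: [1.0, 0.1, 0.6]
gripper_width: 90.8
time_s: 49.02
ee_pos: [503.7, -292.4, 351.4]
ee_rot: [-180.0, 0.0, 162.3]
force: [0.7, -0.5, 0.2]
gripper_width: 91.4
time_s: 49.65
ee_pos: [504.3, -292.2, 351.1]
ee_rot: [-180.0, 0.0, -175.1]
force: [-0.2, -0.2, -1.0]
gripper_width: 90.9
t 49.65 pos [ 504.3 -292.2  351.1] rot [-180.     0.  -175.1] F [-0.2 -0.2 -1. ] w 90.9 q [ -31.   21.   93.   -0.   65. -126.]
shift [ 0.0004 -0.0044  0.1384] dist 0.138 turn [-0.0004  0.0004  0.001 ] dyaw -0.1
```

```bash
python3 -m jog '[[0.0912,0,-0.0045,0.03,0,0,0],[0.0912,0,0,0.04,0,0,0],[0.0912,0,0,0.04,0,0,0],[0.0912,0,0,0.024,0,0,0],[0.0912,0,0,0,0,0,0],[0.0912,0,0,0,0,0,0]]'; python3 -c "
from h import *
togo(504.4,-296.6,40.7,184.8)"
```

```text
time_s: 50.4
ee_pos: [505.7, -296.8, 217.9]
ee_rot: [-179.9, 0.1, -175.1]
force: [-0.6, -0.5, 0.5]
gripper_width: 91.5
t 50.4 pos [ 505.7 -296.8  217.9] rot [-1.799e+02  1.000e-01 -1.751e+02] F [-0.6 -0.5  0.5] w 91.5 q [ -32.   29.  102.   -0.   49. -126.]
shift [0.0013 0.0003 0.0052] dist 0.005 turn [-0.0013  0.0017  0.0021] dyaw -0.1
```

```bash
python3 -m jog '[[0.0912,0.001,0,0.0045,0,0,0],[0.0912,0,0,0,0,0,0],[0,0,0,0,0,0,0],[0,0,0,0,0,0,0],[0,0,0,0,0,0,0],[0,0,0,0,0,0,0],[0,0,0,0,0,0,0],[0,0,0,0,0,0,0],[0,0,0,0,0,0,0],[0,0,0,0,0,0,0]]' 50 && python3 -m jog '[[0,0,0,-0.01,0,0,0],[0,0,0,-0.02,0,0,0],[0,0,0,-0.04,0,0,0],[0,0,0,-0.05,0,0,0],[0,0,0,-0.03,0,0,0],[0,0,0,0,0,0,0]]';  python3 -c "
from h import *
togo(472.5,317.9,190,181.4)"
```

```text
time_s: 51.65
ee_pos: [504.3, -296.5, 212.3]
ee_rot: [-180.0, 0.0, -175.1]
force: [-0.1, -0.6, -0.4]
gripper_width: 18.0
time_s: 52.4
ee_pos: [504.5, -296.7, 364.8]
ee_rot: [-179.8, 0.3, -175.1]
force: [-0.5, -1.1, -4.9]
gripper_width: 17.4
t 52.4 pos [ 504.5 -296.7  364.8] rot [-179.8    0.3 -175.1] F [-0.5 -1.1 -4.9] w 17.4 q [ -32.   21.   92.   -0.   67. -127.]
shift [-0.021   0.615   0.0008] dist 0.615 turn [-0.0033  0.0047  0.0618] dyaw -3.5
```

```bash
python3 -m jog '[[0,0,0.02,0,0,0,0],[0,-0.001,0.038,0,0,0,0],[0,-0.001,0.038,0,0,0,0],[0,-0.001,0.038,0,0,0,0],[0,-0.001,0.038,0,0,0,0],[0,-0.001,0.038,0,0,0,0],[0,-0.001,0.038,0,0,0,0],[0,-0.001,0.038,0,0,0,0],[0,-0.001,0.038,0,0,0,0],[0,-0.002,0.038,0,0,0,0],[0,-0.002,0.038,0,0,0,0],[0,-0.002,0.038,0,0,0,0]]' && python3 -m jog '[[0,-0.002,0.038,0,0,0,0],[0,-0.002,0.038,0,0,0,0],[0,-0.002,0.038,0,0,0,0],[0,-0.002,0.038,0,0,0,0],[0,0,0.022,0,0,0,0],[0,0,0,0,0,0,0.06],[0,0,0,0,0,0,0],[0,0,0,0,0,0,0]]'; python3 - <<'E'
from h import *
f=vision.grab_frame("scene"); cv2.imwrite("pics/s13.png",f["color"][60:260,200:500])
f=vision.grab_frame("wrist"); cv2.imwrite("pics/w13.png",f["color"])
togo(472.5,317.9,100,181.4)
E
```

```text
time_s: 53.9
ee_pos: [478.9, 142.7, 360.1]
ee_rot: [-180.0, -0.3, -175.0]
force: [0.7, -0.5, -3.9]
gripper_width: 17.7
time_s: 54.9
ee_pos: [473.2, 314.7, 361.6]
ee_rot: [-179.9, -0.1, -178.5]
force: [0.1, -0.5, -4.2]
gripper_width: 17.6
t 55.0 pos [473.5 314.7 362. ] rot [-180.    -0.  -178.5] F [ 0.4 -0.6 -3. ] w 17.8 q [ 32.  19.  94.  -0.  66. -59.]
shift [0.0008 0.0033 0.09  ] dist 0.09 turn [-0.0005 -0.0005  0.0017] dyaw -0.1
```

View pics/s13.png

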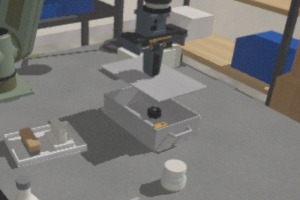

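View pics/w13.png

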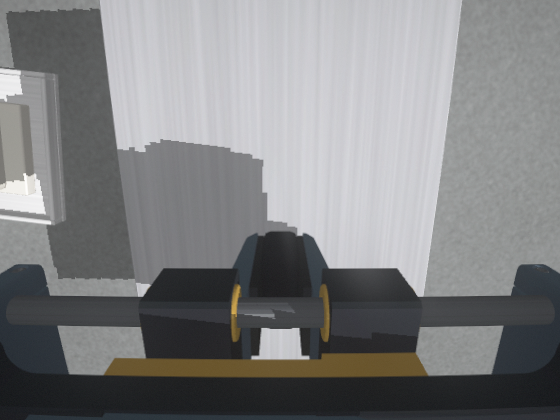

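```bash
python3 -m jog '[[0,0.001,0.003,0.02,0,0,0],[0,0,0,0.03,0,0,0],[0,0,0,0.02,0,0,0],[0,0,0,0,0,0,0],[0,0,0,0,0,0,0]]'; python3 - <<'E'
from h import *
f=vision.grab_frame("wrist"); W=cloud(f); zt=status.state()["ee_pos"][2]-271.7+74
m=(W[...,2]<zt+8)&(W[...,2]>zt-8)&(abs(W[...,0]-472)<160)&(abs(W[...,1]-318)<110)
P=W[m]; A=np.c_[P[:,:2]-[472,318],np.ones(len(P))]; c=np.linalg.lstsq(A,P[:,2],rcond=None)[0]
print("slopes deg",np.degrees(c[:2]).round(2),"z",c[2].round(1),"exp",zt.round(1),rect(P[:,:2]),P[:,:2].min(0),P[:,:2].max(0))
f=vision.grab_frame("top"); W=cloud(f)
m=(W[...,2]<zt+6)&(W[...,2]>zt-6)&(abs(W[...,0]-472)<170)&(abs(W[...,1]-318)<110)
P=W[m]; print("top",rect(P[:,:2]))
togo(472.5,317.9,99.7,181.4)
E
```

```text
time_s: 55.62
ee_pos: [472.9, 318.1, 293.2]
ee_rot: [180.0, 0.1, -178.5]
force: [0.9, 0.3, -3.0]
gripper_width: 17.6
slopes deg [ 0.15 -0.  ] z 95.8 exp 95.7 [442.1 317.8 205.7 174.9   1.6] [336.94050348 228.41620085] [544.92614215 406.14466804]
top [472.8 317.8 278.2 174.9   1.5]
t 55.73 pos [472.8 318.2 293.5] rot [ 1.799e+02  1.000e-01 -1.785e+02] F [-0.   0.1 -3.7] w 17.8 q [ 33.  23. 100.  -0.  57. -59.]
shift [ 0.0004 -0.0003  0.0218] dist 0.022 turn [0.0012 0.0022 0.0017] dyaw -0.1
```

```bash
python3 -m jog '[[0,0.001,0.001,0.008,0,0,0],[0,0,0,0.005,0,0,0],[0,0,0,0.003,0,0,0],[0,0,0,0,0,0,0]]' && python3 -m jog '[[0,0,0,0.003,0,0,0],[0,0,0,0,0,0,0]]'
```

```text
time_s: 56.22
ee_pos: [471.4, 319.0, 275.8]
ee_rot: [-180.0, -0.0, -178.5]
force: [-0.3, 0.7, -4.3]
gripper_width: 17.9
time_s: 56.48
ee_pos: [471.4, 319.0, 273.0]
ee_rot: [-180.0, -0.0, -178.5]
force: [-0.1, 0.0, -3.6]
gripper_width: 17.6
```

Plug well inside the mouth with no contact force; last bit now.

```bash
python3 -m jog '[[0,0,0,0.002,0,0,0],[0,0,0,0,0,0,0]]' && python3 -m jog '[[0.045,0,0,0,0,0,0],[0.045,0,0,0,0,0,0],[0.045,0,0,0,0,0,0],[0.06,0,0,-0.02,0,0,0],[0.0912,0,0,-0.05,0,0,0],[0.0912,0,0,-0.05,0,0,0],[0.0912,0,-0.05,0,0,0,0],[0.0912,0,-0.06,0,0,0,0],[0.0912,0,-0.06,0,0,0,0],[0.0912,0,-0.06,0,0,0,0],[0.0912,0,-0.06,0,0,0,0],[0.0912,0,-0.06,0,0,0,0]]' && python3 -m jog '[[0.0912,0,-0.06,0,0,0,0],[0.0912,0,-0.06,0,0,0,0],[0.0912,0,-0.06,0,0,0,0],[0.0912,0,-0.03,0,0,0,0],[0.0912,0,0,0,0,0,0]]'; python3 - <<'E'
from h import *
for c in ("top","scene"):
    f=vision.grab_frame(c); cv2.imwrite(f"pics/{c}14.png",f["color"]); W=cloud(f)
    m=(W[...,2]<82)&(W[...,2]>66)&(abs(W[...,0]-472)<170)&(abs(W[...,1]-318)<110)
    P=W[m]; A=np.c_[P[:,:2]-[472,318],np.ones(len(P))]; k=np.linalg.lstsq(A,P[:,2],rcond=None)[0]
    print(c,rect(P[:,:2]),"slopes",np.degrees(k[:2]).round(2),"z",k[2].round(1))
    for n in ("knob_a","guide","bar"): print(n,[(round(r["p"],2),np.round(r["location"])) for r in vision.find_in(c,n)])
st()
E
```

```text
time_s: 56.72
ee_pos: [471.5, 319.1, 271.3]
ee_rot: [180.0, 0.0, -178.5]
force: [0.7, 0.0, -3.0]
gripper_width: 17.4
time_s: 58.22
ee_pos: [480.3, -32.7, 391.7]
ee_rot: [-180.0, 0.1, -178.5]
force: [0.9, -0.1, 0.1]
gripper_width: 91.1
time_s: 58.85
ee_pos: [485.9, -242.6, 391.1]
ee_rot: [-180.0, 0.0, -178.7]
force: [-0.3, -0.2, 0.6]
gripper_width: 91.2
top [471.  319.3 279.  175.6   1.8] slopes [-0.08 -0.03] z 74.5
knob_a [(0.67, array([ 741., -186.,  111.]))]
guide [(0.61, array([469., 316.,  72.])), (0.52, array([767.,  22.,   5.]))]
bar []
scene [472.6 318.6 284.5 179.9   1.8] slopes [-0.07  0.19] z 73.5
knob_a []
guide []
bar []
t 59.25 pos [ 486.2 -239.8  391.5] rot [-180.     0.  -178.4] F [-0.2 -0.5 -0.2] w 91.3 q [ -27.   16.   95.    0.   69. -119.]
```

View pics/top14.png

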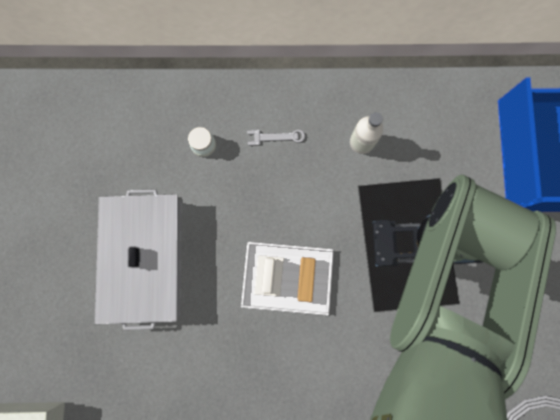

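View pics/scene14.png

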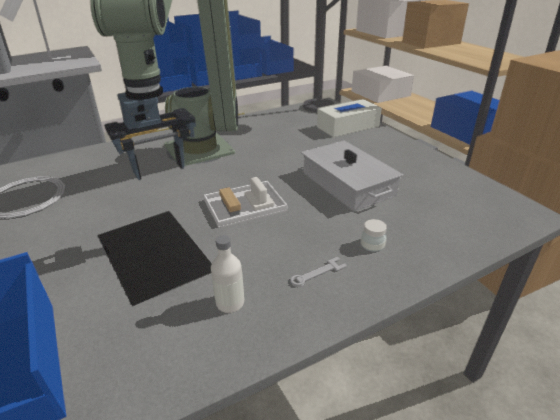

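The lid sits flat at (137,258), at the same height as at the start. The bench is clear of parts and both items are in the tray.

```bash
python3 -c "
from workcell import ticket
print(ticket.job_done())"
```

```text
the job is handed in; nothing more can be done
None
```

The job is done and handed in at about 59 s of the 210 s allowed. I moved the push block and the brush into the tray, then laid the lid on the mat. The only loose parts on the bench were one star knob and the clamp bar, and both went into the pan. The lid then went back on the pan, and the arm moved clear.

**Last checks:**
- **Lid:** its top is at z ≈ 74.5 mm, the same as at the start, and level within 0.2°. It is centred on the pan to within about 0.5 mm.
- **Parts in the pan:** just before closing, the knob and bar lay flat with nothing above about 34 mm, well below the lid.
- **Rest of the bench:** both items are in the tray. The jar, bottle and spanner look unmoved in the last pictures.

**Disagreements:** the detectors gave a few false hits: "guide" on the lid and the spanner, and "knob" on the spray bottle. The pictures show no such parts there.

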